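# Counting plate from the rack to the colony counter

### The arm

A 6-joint arm with a two-finger parallel gripper is mounted at the origin on the work surface. World frame = base frame: x ahead of the robot, y to its left, z up, the work surface at z = 0. Lengths are in m, angles in rad, forces in N, time in s.
With the tool pointing down it reaches from about 0.35 to 0.775 m from the base axis. Payload 7.3 kg.
Tool frame: the origin (TCP) lies at the centre of the arm's flange, where the gripper is bolted on; the fingertips stand 178 mm ahead of it and the grasp point (between the pads) lies 159 mm ahead of it (arm.grasp_offset is the distance from the TCP to the grasp point, in m); z points along the fingers, y is the line along which they close (so a half turn about z gives the same grasp; the last joint's range is limited). The gripper opens to 92 mm and grips with 3 to 60 N. Pads are 19 mm wide; open, the fingers measure 130 mm over their backs; the gripper's body (75 mm by 190 mm) begins 47 mm behind the grasp point.
Start: joints at [-1.382, 0.342, 1.524, -0, 1.275, -0.146], TCP at [0.173, -0.496, 0.405] pointing down, gripper open.
Joint ranges: [-2.53, 2.53], [-0.77, 2.02], [0.04, 2.7], [-1, 4.14], [0.28, 2.66], [-3.11, 3.11]. Speed limits (rad/s): [2.57, 2.57, 3.14, 3.14, 3.14, 3.14].

### API

Orientations are given as a rotation vector (axis times angle).
In Python, from workcell import get_obs, vision, ticket, arm gives the robot as it stands.
- The arm moves only by the shell command python3 -m handwheel 'ROWS' [FORCE]. ROWS is JSON, a list that holds one entry, the list of rows, each a list of 5 numbers: the shift along the tool's x, y, z in units of 250 mm (1.0 is 250 mm), then the turn about the tool's z in units of 360 degrees (1.0 is 360 degrees), then the opening, from 0 (shut) to 1 (fully open). In form: [[[x, y, z, spin, grip], ...]]. A call has exactly 8 rows; each row shifts and turns the commanded pose from where the row before left it, along the tool's axes as they then stand; what a row does not reach is not made up. A row lasts 1/10 s, in which the tool goes at most 50 mm and 8.59 degrees, less where a joint would pass 70% of its speed; a pose out of reach is approached as far as the arm can. A call with a number of a shift or a turn outside -1 to 1 is refused whole. A call with a gripper value outside its range is refused whole. The fingers move at their own pace and stop on an object; FORCE is the grip in N (left out, the last holds). Time passes only in rows, so rows that do not move let the fingers close, or fill a call up. It gives the time, the measured TCP pose, the force, the opening and the grip force at its end, in the units of the state.
- get_obs(): the state, without advancing time (a new reading comes with each control period).
- vision.read_camera(name): name is "scene" or "top" or "wrist"; returns a dict with "img" (480x640x3 uint8, blue, green, red), "fx", "fy", "cx", "cy" (pixels), "distortion" ([k1, k2, p1, p2, k3] as OpenCV has them; the pictures are not rectified), "eye" and "attitude" of the camera in the world; the wrist camera has in their place "tool_from_camera" (4x4, takes a point from camera to tool coordinates, whose origin is the TCP and whose axes are the flange's). Camera axes: x right, y down, z forward; pixel columns grow to the right and rows downward; lengths in m; the calibration is good to about 2 mm. A picture is of the moment at which its call begins: read the wrist's pose just before it. There is no depth.
- ticket.job_done(): hands the job in; it is judged then, once.
The state is a dict: "t": time; "joint_positions": joint angles; "joint_velocities": joint speeds; "tau": joint torques, N m; "ee_pos": TCP position; "eef_rot": TCP orientation; "contact_force": force on the tool from outside, world axes, zero at the start; "moment": the same for the moment, N m; "grip_width": finger opening in m; "grasp_force": force on a finger pad.
Only numpy, scipy, OpenCV 4.12 (cv2) and the standard library are available. Lean on these libraries where they do the work, as an engineer would, in place of code of your own. Each camera call takes 0.05 s, during which the arm holds its last target. There are 200 camera calls.

### The job

Slide the glass counting plate with the orange rail up out of its slot in the rack, lean it rail uppermost on the yellow sloping rest and let go. Then take it again by its two long sides, not by the rail, and lower it, without dropping it, so that it lies flat and centred on the small round dish on the blue colony counter, its long sides running squarely from the counter's front to its back. Leave the blue and green plates in the rack and do not push the spray bottle or the stack of dishes about.

Things in the scene. Friction and masses are not known exactly. Their poses are not given: they have to be found in the camera images.
- orange_plate: Clear glass plate with orange grid lines, 66 wide, 104 long, 5 mm thick, 0.11 kg (varies), mass centre about 55 mm from the origin; both faces alike. Origin: mid width and mid thickness of the short edge farthest from the rail (the bottom as it stands in the rack). Axes: x normal to the faces, y along the 66 mm width, z along the length towards the rail
- orange_plate_mid (a point): Middle of the orange-railed plate, 52 mm from its origin along z; axes as the plate
- orange_plate_rail (a point): Middle of the orange rail, 97 mm from the plate's origin along z; axes as the plate. The rail runs along the whole short end, 66 x 14 mm (flush with the end, which is 7 mm above this point) and 9 mm thick, 2 mm proud of both faces
- blue_plate: Same plate with a blue rail, in another slot of the rack; to be left there
- green_plate: Same plate with a green rail, in another slot of the rack; to be left there
- rack: White slotted rack, fixed, 124 (x) x 92 (y) x 62 mm high, left or right of the robot, the counter on the other side. Origin: centre of underside, z up. Three slots across y at x = -40, 0, +40 mm, 8 mm wide, floor at 10 mm height; 3 mm fins and side walls guide the plates' long sides up to 62 mm. Standing plates reach 114 mm; which plate is in which slot varies
- rest: Fixed stand, base 100 (x) x 70 (y) x 6 mm, origin: centre of underside, z up. Yellow board 46 mm wide (narrower than a plate), no side walls, rising towards the rest's -x (the robot) at 55 degrees from level; its surface runs 66 mm up from the ledge at its foot, so a plate standing on the ledge overhangs the upper end by 38 mm. The ledge stands 14 mm out from the board
- rest_stop (a point): Point on the rest where the board's surface meets the ledge, mid width, 24 mm above the bench, at x = 35 mm of the rest; axes as the rest. The lower edge of a leaning plate's underside comes here
- rest_mid (a point): Where the middle of the plate is when it leans properly on the rest with its lower edge on the ledge; axes as the rest. From rest_stop it lies 52 mm up the slope (direction -x cos 55, +z sin 55) and 2.5 mm out of it (direction +x sin 55, +z cos 55)
- counter: Blue colony counter, fixed, 220 (x, front to back) x 200 (y) x 50 mm high, front at its -x. Origin: centre of underside, z up. A white stage disc, radius 56, 4 mm thick, is at x = -30, y = 0 mm, the small dish on its middle. A post at x = 95, y = 85 mm carries a level round magnifier of 64 mm outer radius centred at x = 115, y = 0 mm, 244 to 256 mm above the bench
- dish_top (a point): Centre of the top of the small cream dish fixed on the counter's stage: 58 mm diameter, 22 mm high, its flat top 76 mm above the bench and 22 mm above the stage; axes as the counter
- spray_bottle: Upright clear spray bottle with orange spray head, 68 mm diameter, 192 mm high, 0.4 kg, standing loose beyond the rack; bystander. Origin: centre of its underside, z up
- dish_stack: Stack of dishes as one loose piece, 90 mm diameter, 60 mm high, standing beyond the rest; bystander. Origin: centre of its underside, z up

How it is judged:
By the outcome, as a careful person would: the job done as asked, in the order asked, and still so for the second after the job is handed in, with the robot touching nothing.
It also fails if it takes over 72 s, if anything falls off the work surface, if the arm or the gripper's body presses on something with over 40 N, if the wrist force passes 120 N, or if a joint passes its speed limit or range.

## Working session

There is one attempt and no reset: what is moved stays moved. The work goes in short steps, Python scripts to look and compute and a shell command to move; the robot and the scene stay as the last step left them, time stands still between calls to the robot, and variables do not carry over. Pictures are saved under pics/ and viewed, at most 10 in all, crops included, and the job is handed in when it is done.

```bash
ls; mkdir -p pics; cat > h.py <<'E'
import numpy as np, cv2
from scipy.spatial.transform import Rotation as R
from scipy.optimize import least_squares
from workcell import get_obs, vision, ticket, arm
E
python3 - <<'E'
from h import *
o=get_obs(); print({k:np.round(v,3) for k,v in o.items()})
import pickle
for n in("scene","top","wrist"):
    c=vision.read_camera(n); pickle.dump(dict(c),open(f"pics/{n}0.pkl","wb")); cv2.imwrite(f"pics/{n}0.png",c["img"])
    print(n,{k:np.round(v,4).tolist() for k,v in c.items() if k!="img"})
E
```

```text
pics
{'t': np.float64(0.0), 'joint_positions': array([-1.382,  0.343,  1.525, -0.   ,  1.275, -0.146]), 'joint_velocities': array([-0.   ,  0.   , -0.001, -0.001, -0.002,  0.002]), 'tau': array([  0.   , -43.124, -24.422,   0.072,   0.056,  -0.   ]), 'ee_pos': array([ 0.172, -0.496,  0.404]), 'eef_rot': array([-3.096, -0.523,  0.   ]), 'contact_force': array([-0.854,  0.956,  0.992]), 'moment': array([0.012, 0.055, 0.009]), 'grasp_force': np.float64(0.0), 'grip_width': np.float64(0.092)}
scene {'fx': 479.254, 'fy': 479.254, 'cx': 312.6079, 'cy': 239.1511, 'distortion': [-0.0762, 0.0, 0.0, 0.0, 0.0], 'eye': [1.0619, 0.7632, 0.8015], 'attitude': [-0.6437, -2.5812, 1.2269]}
top {'fx': 499.2522, 'fy': 499.2522, 'cx': 321.5927, 'cy': 234.9396, 'distortion': [-0.1307, 0.0, 0.0, 0.0, 0.0], 'eye': [0.4795, 0.0064, 0.9774], 'attitude': [-2.0616, 2.1716, -0.2164]}
wrist {'fx': 407.5442, 'fy': 407.5442, 'cx': 318.4445, 'cy': 234.7158, 'distortion': [-0.0965, 0.0, 0.0, 0.0, 0.0], 'tool_from_camera': [[-0.0013, -0.9599, -0.2802, 0.0751], [1.0, -0.0016, 0.0008, -0.0002], [-0.0012, -0.2802, 0.9599, 0.0188], [0.0, 0.0, 0.0, 1.0]]}
```

View pics/scene0.png

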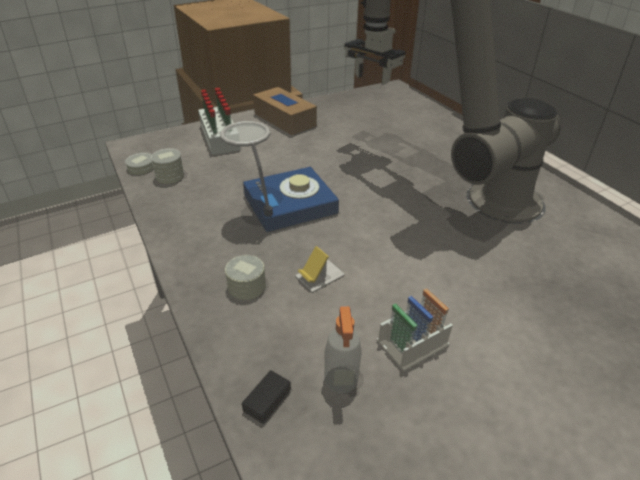

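View pics/top0.png

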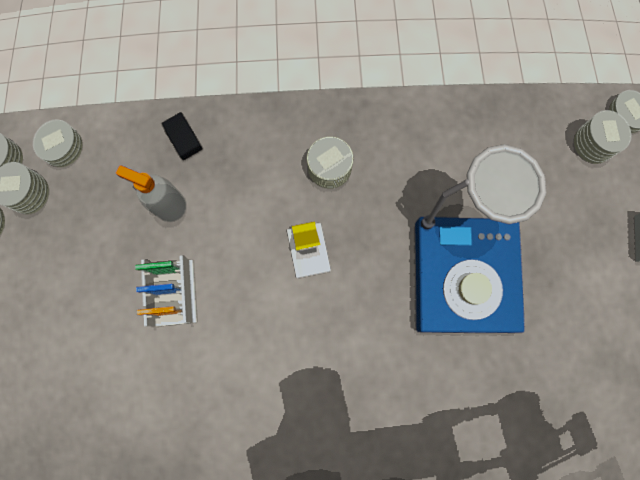

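```bash
python3 - <<'E'
from h import *
t=cv2.imread("pics/top0.png")
def crop(x,y,w,h,s): return cv2.resize(t[y:y+h,x:x+w],None,fx=s,fy=s,interpolation=cv2.INTER_CUBIC)
im=np.zeros((600,800,3),np.uint8)
a=crop(125,245,80,90,5); im[:450,:400]=a   # rack s5
b=crop(280,215,60,70,5); im[:350,400:700]=b # rest s5
cv2.imwrite("pics/c1.png",im)
# counter: blue corner fit
hsv=cv2.cvtColor(t,cv2.COLOR_BGR2HSV)
m=((hsv[...,0]>100)&(hsv[...,0]<125)&(hsv[...,1]>150)).astype(np.uint8); m[:, :380]=0
m=cv2.morphologyEx(m,cv2.MORPH_CLOSE,np.ones((9,9)))
c=max(cv2.findContours(m,0,2)[0],key=cv2.contourArea); print(cv2.minAreaRect(c), cv2.approxPolyDP(cv2.convexHull(c),6,True)[:,0].tolist())
# dish top: cream
sub=hsv[260:320,440:510]; print(hsv[288,476],hsv[270,452],hsv[288,497])
im2=crop(405,205,130,140,4); cv2.imwrite("pics/c2.png",im2)
E
```

```text
((469.5, 274.5), (115.0, 107.0), 90.0) [[419, 218], [518, 223], [522, 331], [417, 329]]
[ 39  27 200] [104  13 208] [104  14 205]
```

View pics/c1.png

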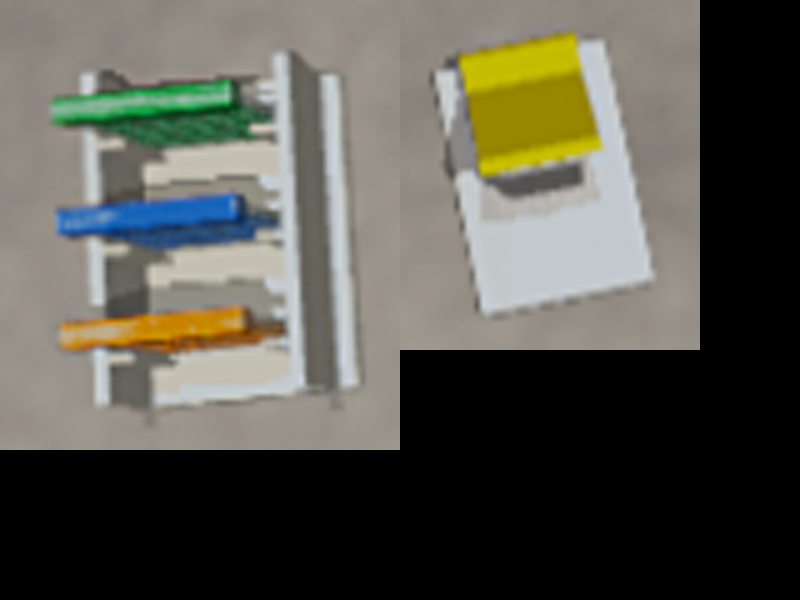

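View pics/c2.png

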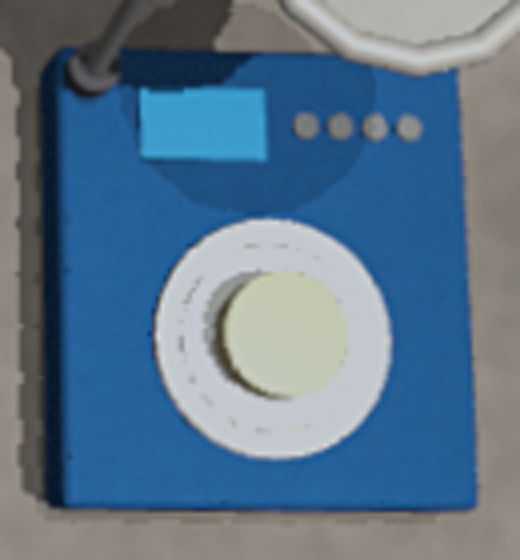

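```bash
cat >> h.py <<'E'
import pickle
def ray(c,uv,T=None):
    K=np.array([[c["fx"],0,c["cx"]],[0,c["fy"],c["cy"]],[0,0,1.]])
    p=cv2.undistortPoints(np.array(uv,float).reshape(-1,1,2),K,np.array(c["distortion"]))[:,0]
    d=np.c_[p,np.ones(len(p))]
    if T is None: return np.array(c["eye"]),d@R.from_rotvec(c["attitude"]).as_matrix().T
    return T[:3,3],d@T[:3,:3].T
def at(c,uv,z,T=None):
    e,d=ray(c,uv,T); return e+d*((z-e[2])/d[:,2])[:,None]
def proj(c,P):
    K=np.array([[c["fx"],0,c["cx"]],[0,c["fy"],c["cy"]],[0,0,1.]])
    r=R.from_rotvec(c["attitude"]).inv(); P=np.atleast_2d(P)
    return cv2.projectPoints(P,r.as_rotvec(),-r.apply(np.array(c["eye"])),K,np.array(c["distortion"]))[0][:,0]
def fit(c,local,uv,guess):   # pose x,y,yaw of body on bench
    L=np.array(local)
    def W(p): cs,s=np.cos(p[2]),np.sin(p[2]); return np.c_[p[0]+cs*L[:,0]-s*L[:,1],p[1]+s*L[:,0]+cs*L[:,1],L[:,2]]
    r=least_squares(lambda p:(proj(c,W(p))-uv).ravel(),guess)
    return r.x,r.fun.reshape(-1,2)
E
python3 - <<'E'
from h import *
np.set_printoptions(precision=4,suppress=True)
c=pickle.load(open("pics/top0.pkl","rb"))
f=lambda l,o,s:(np.array(l)+.5)/s-.5+o
# rest base: far-left,far-right,near-right,near-left
uv=f([(435-400,70),(605-400,40),(652-400,280),(482-400,315)],[280,215],5)
print("rest",*fit(c,[(.05,.035,.006),(.05,-.035,.006),(-.05,-.035,.006),(-.05,.035,.006)],uv,[.48,.03,0]))
# board top edge corners (surface): x=35-66cos55=-2.9mm, z=24+54.1=78
p=at(c,f([(592-400,137),(477-400,160)],[280,215],5),.078);print("board top",p, "expect width 46")
uv=f([(62,508),(475,507),(458,66)],[405,205],4)
print("counter",*fit(c,[(-.11,.1,.05),(-.11,-.1,.05),(.11,-.1,.05)],uv,[.4,-.3,0]))
t=c["img"]; hsv=cv2.cvtColor(t,cv2.COLOR_BGR2HSV)
m=((hsv[...,0]>25)&(hsv[...,0]<60)&(hsv[...,1]>18)&(hsv[...,2]>165)).astype(np.uint8); m[:250]=0;m[:,:445]=0;m[330:]=0;m[:,515:]=0
k=max(cv2.findContours(m,0,1)[0],key=cv2.contourArea); e=cv2.fitEllipse(k);print("dish",e,at(c,[e[0]],.076), at(c,[(e[0][0]-e[1][0]/2,e[0][1]),(e[0][0]+e[1][0]/2,e[0][1])],.076))
print("rail",at(c,f([(62,335),(247,318)],[125,245],5),.114),at(c,f([(60,322),(245,308),(247,330),(62,348)],[125,245],5),.114))
# rack walls top z .062: outer corners left wall far/near, right far/near
uv=f([(84,72),(98,405),(277,53),(300,388)],[125,245],5)
print("rack",at(c,uv,.062))
print("base right",at(c,f([(335,75),(357,385)],[125,245],5),0.0))
for n,q,r in(("orange",(55,345),(255,300)),):pass
E
```

```text
rest [0.6487 0.026  0.1414] [[-0.272   0.0551]
 [ 0.2114 -0.5417]
 [ 0.5972  0.317 ]
 [-0.537   0.14  ]]
board top [[0.6494 0.0061 0.078 ]
 [0.643  0.0485 0.078 ]] expect width 46
counter [ 0.5783 -0.2797 -0.0804] [[-1.0741  0.2605]
 [ 0.8614  1.8678]
 [ 0.3396 -2.3445]]
dish ((476.2890319824219, 287.9232482910156), (29.0726261138916, 30.619348526000977), 153.4853973388672) [[ 0.5492 -0.2785  0.076 ]] [[ 0.5508 -0.2514  0.076 ]
 [ 0.5475 -0.3059  0.076 ]]
rail [[0.535  0.3288 0.114 ]
 [0.5384 0.2622 0.114 ]] [[0.5396 0.3295 0.114 ]
 [0.5419 0.2629 0.114 ]
 [0.5342 0.2622 0.114 ]
 [0.5305 0.3287 0.114 ]]
rack [[0.6369 0.3408 0.062 ]
 [0.5121 0.3342 0.062 ]
 [0.6406 0.2661 0.062 ]
 [0.5155 0.2579 0.062 ]]
base right [[0.6414 0.2601 0.    ]
 [0.5182 0.2522 0.    ]]
```

```bash
python3 - <<'E'
from h import *
np.set_printoptions(precision=4,suppress=True)
c=pickle.load(open("pics/top0.pkl","rb")); t=c["img"].astype(float)
s=np.clip(t[...,0]-t[...,2],0,120)   # blueness
def edge(v,lo):  # last subpixel crossing of half level
    h=v[:5].mean()/2; i=np.where(v>h)[0].max(); return lo+i+(v[i]-h)/(v[i]-v[i+1])
fr=np.array([(x,edge(s[322:342,x],322)) for x in range(430,512)])
ri=np.array([(edge(s[y,508:535],508),y) for y in range(235,322)])
for n,e,ax in(("front",fr,1),("right",ri,0)):
    P=at(c,e,.05)[:,:2]; vx,vy,x0,y0=cv2.fitLine(P.astype(np.float32),cv2.DIST_HUBER,0,.01,.01).ravel()
    r=abs((P-[x0,y0])@[-vy,vx]).max()
    print(n,"dir",vx,vy,"pt",x0,y0,"maxres",r,"yaw",np.arctan(-vx/vy) if n=="front" else np.arctan(vy/vx))
# stage disc centre at .054
hsv=cv2.cvtColor(c["img"],cv2.COLOR_BGR2HSV); m=((hsv[...,1]<60)&(hsv[...,2]>120)).astype(np.uint8);m[:255]=0;m[325:]=0;m[:,:438]=0;m[:,510:]=0
k=max(cv2.findContours(m,0,1)[0],key=cv2.contourArea);e=cv2.fitEllipse(cv2.convexHull(k));print(e,at(c,[e[0]],.054))
# orange mask
o=((hsv[...,0]<22)&(hsv[...,1]>150)&(hsv[...,2]>120)).astype(np.uint8);o[:295]=0;o[330:]=0;o[:,:130]=0;o[:,200:]=0
k=max(cv2.findContours(o,0,1)[0],key=cv2.contourArea);print(cv2.minAreaRect(k))
E
```

```text
front dir 0.073479965 0.9972967 pt 0.47152132 -0.2548345 maxres 0.00030608760446038607 yaw -0.073546246
right dir 0.99736965 -0.07248271 pt 0.56113166 -0.37727252 maxres 0.0013146378564093506 yaw -0.07254633
((472.59344482421875, 289.385498046875), (58.08677291870117, 60.69308090209961), 144.52395629882812) [[ 0.5486 -0.2781  0.054 ]]
((157.89999389648438, 311.1999816894531), (7.592953681945801, 40.112274169921875), 85.60128784179688)
```

```bash
cat >> h.py <<'E'
G=arm.grasp_offset
def goal(x,y,z,yaw):  # grasp point target; prints TOTAL shift in tool units (present axes) and spin
    o=get_obs(); M=R.from_rotvec(o["eef_rot"]).as_matrix()
    g=o["ee_pos"]+M[:,2]*G
    d=np.array([x,y,z])-g; s=M.T@d/.25
    a=np.arctan2(-M[0,1],M[1,1])           # yaw of tool y axis line relative world y
    da=(yaw-a+np.pi/2)%np.pi-np.pi/2
    print("t%.2f g"%o["t"],np.round(g,4),"yaw",round(a,4),"tilt",np.round(M[:2,2],4),"| d mm",np.round(d*1000,1),"units",np.round(s,3),"spin",round(-da/2/np.pi,4),"rad",round(da,3),"q",np.round(o["joint_positions"],2),"F",np.round(o["contact_force"],1),"w",round(float(o["grip_width"]),4),"gf",round(float(o["grasp_force"]),1))
E
python3 -c "
from h import *
goal(.42,-.1,.25,.05); goal(.537,.2955,.2,.05)"
```

```text
t0.15 g [ 0.1725 -0.4956  0.245 ] yaw -2.8067 tilt [-0.0002  0.0011] | d mm [247.5 395.6   5. ] units [ 1.455 -1.169 -0.018] spin 0.0453 rad -0.285 q [-1.38  0.34  1.52 -0.    1.28 -0.15] F [-0.2 -0.4  0.2] w 0.0923 gf 0.0
t0.15 g [ 0.1725 -0.4956  0.245 ] yaw -2.8067 tilt [-0.0002  0.0011] | d mm [364.5 791.1 -45. ] units [ 2.417 -2.509  0.183] spin 0.0453 rad -0.285 q [-1.38  0.34  1.52 -0.    1.28 -0.15] F [-0.2 -0.4  0.2] w 0.0923 gf 0.0
```

```bash

python3 -m handwheel '[[[0.121,-0.097,0,0,1],[0.121,-0.097,0,0,1],[0.121,-0.097,0,0,1],[0.121,-0.097,0,0,1],[0.121,-0.097,0,0,1],[0.121,-0.097,0,0,1],[0.121,-0.097,0,0,1],[0.121,-0.097,0,0,1]]]'
python3 -m handwheel '[[[0.121,-0.097,0,0,1],[0.121,-0.097,0,0,1],[0.121,-0.097,0,0,1],[0.121,-0.097,0,0,1],[0.096,-0.134,0,0,1],[0.096,-0.134,0,0,1],[0.096,-0.134,0,0,1],[0.096,-0.134,0,0,1]]]'
python3 -m handwheel '[[[0.096,-0.134,0,0,1],[0.096,-0.134,0,0,1],[0.096,-0.134,0,0,1],[0.096,-0.134,0,0,1],[0.096,-0.134,0,0,1],[0.096,-0.134,0,0,1],[0,0,0,0.023,1],[0,0,0,0.022,1]]]'
python3 - <<'E'
from h import *
goal(.537,.2955,.2,.055)
o=get_obs();c=vision.read_camera("wrist");M=np.eye(4);M[:3,:3]=R.from_rotvec(o["eef_rot"]).as_matrix();M[:3,3]=o["ee_pos"]
T=M@np.array(c["tool_from_camera"]); pickle.dump((dict(c),T),open("pics/w1.pkl","wb")); cv2.imwrite("pics/w1.png",c["img"])
E
```

```text
t: 0.95
ee_pos: [0.3378, -0.2316, 0.4047]
eef_rot: [3.098, 0.523, -0.0]
contact_force: [0.9, 0.0, -0.1]
grip_width: 0.0915
grasp_force: 0.0
t: 1.75
ee_pos: [0.4665, 0.0581, 0.4046]
eef_rot: [3.098, 0.524, -0.0]
contact_force: [-0.0, -1.2, 1.3]
grip_width: 0.0923
grasp_force: 0.0
t: 2.55
ee_pos: [0.5363, 0.295, 0.4035]
eef_rot: [3.14, 0.076, -0.002]
contact_force: [-0.8, -0.9, -0.2]
grip_width: 0.092
grasp_force: 0.0
t2.55 g [0.536  0.2949 0.2443] yaw -3.093 tilt [-0.0015 -0.0007] | d mm [  1.    0.6 -44.3] units [ 0.004 -0.002  0.177] spin -0.001 rad 0.006 q [ 0.38  0.51  1.27 -0.    1.37  1.9 ] F [-0.8 -0.9 -0.2] w 0.092 gf 0.0
```

View pics/w1.png

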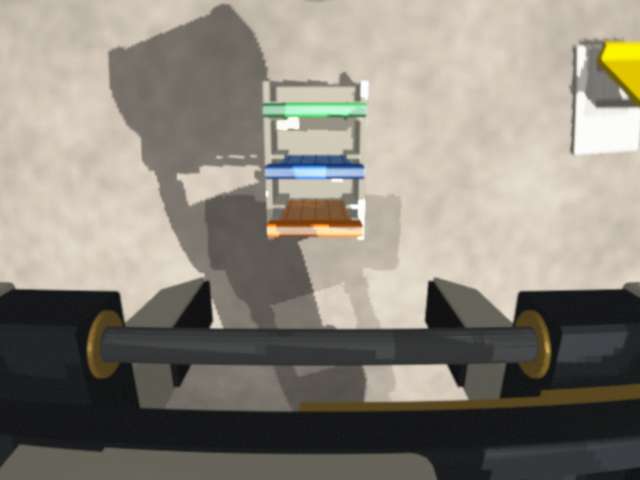

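```bash
python3 - <<'E'
from h import *
np.set_printoptions(precision=4,suppress=True)
c,T=pickle.load(open("pics/w1.pkl","rb"))
b,g,r=[c["img"][...,i].astype(float) for i in range(3)]
s=r-b
for x in (280,300,316,330,350): print(x,s[214:244,x].astype(int))
for y in (226,230,234): print(y,s[y,258:276].astype(int),s[y,354:374].astype(int))
ys,xs=np.where(s[214:244]>60); 
low=[]
for x in range(272,362):
    v=s[225:244,x];i=np.where(v>45)[0].max();low.append((x,225+i+.5))
P=at(c,low,.114,T); k=np.polyfit(P[:,1],P[:,0],1); print("lower edge slope yaw",np.arctan(-k[0]),"x at .2955",np.polyval(k,.2955))
E
```

```text
280 [ 19  27  33  45  59  70  85 103 116 117 125 116  87  67  59  56  56  57
  60  66  81  97  75  35  17  11  10  10  11   9]
300 [ 76  74  76  79  83  87  96 109 118 121 130 120  91  70  59  56  55  57
  59  64  78  93  70  32  16  12  15  19  22  23]
316 [ 76  72  70  73  73  76  91 105 116 154 203 200 157 105  82  72  69  67
  74  90 121 123  70  36  25  22  23  23  21  22]
330 [ 76  76  77  81  85  87  98 107 113 121 132 126 100  91  81  76  75  74
  75  90 129 162 132  64  31  23  23  23  24  23]
350 [ 26  29  36  44  53  63  81  99 110 115 126 122  93  74  63  67  72  72
  74  90 128 161 131  68  32  23  24  23  24  23]
226 [ 12  11   9  11  10  12  12  21  66 132 158 165 165 166 167 164 164 160] [92 92 90 90 90 90 87 72 43 20 21 22 24 23 24 23 23 22 23 24]
230 [11  9 10  8 11 12 11 16 36 66 72 75 76 76 79 77 79 80] [72 73 72 74 74 75 69 59 31 16 17 22 23 24 23 23 24 23 23 23]
234 [ 11  12  11  12  11  12  12  15  38  93 128 135 136 138 138 139 135 135] [128 130 131 128 130 129 127 111  66  28  23  22  23  24  23  21  22  23
  22  22]
lower edge slope yaw 0.038708652091645514 x at .2955 0.5302656970233834
```

```bash
python3 - <<'E'
from h import *
np.set_printoptions(precision=4,suppress=True)
c,T=pickle.load(open("pics/w1.pkl","rb"))
print(at(c,[(267,231),(361.8,231),(314,225.5),(314,236.7)],.114,T))
goal(.5355,.2955,.086,.05)
E
```

```text
[[0.533  0.3301 0.114 ]
 [0.536  0.2647 0.114 ]
 [0.5384 0.2978 0.114 ]
 [0.5304 0.2975 0.114 ]]
t2.60 g [0.5361 0.2942 0.2445] yaw -3.1007 tilt [-0.0014 -0.0007] | d mm [  -0.6    1.3 -158.5] units [-0.001 -0.006  0.634] spin -0.0015 rad 0.009 q [ 0.38  0.5   1.27 -0.    1.37  1.91] F [0.7 0.  0.3] w 0.0918 gf 0.0
```

```bash

python3 -m handwheel '[[[-0.001,-0.008,0.1,0,1],[0,0,0.1,0,1],[0,0,0.1,0,1],[0,0,0.1,0,1],[0,0,0.1,0,1],[0,0,0.08,0,1],[0,0,0.054,0,1],[0,0,0,0,1]]]'
python3 -m handwheel '[[[0,0,0,0,0.6],[0,0,0,0,0.6],[0,0,0,0,0.6],[0,0,0,0,0.6],[0,0,0,0,0.6],[0,0,0,0,0.6],[0,0,0,0,0.6],[0,0,0,0,0.6]]]' 12
python3 -c "
from h import *
goal(.5355,.2965,.086,.05)"
```

```text
t: 3.4
ee_pos: [0.5355, 0.2951, 0.2442]
eef_rot: [3.139, 0.083, -0.006]
contact_force: [-0.3, -1.0, 0.1]
grip_width: 0.0918
grasp_force: 0.0
t: 4.2
ee_pos: [0.5362, 0.2958, 0.2471]
eef_rot: [-3.14, -0.082, -0.003]
contact_force: [-0.2, 2.8, 5.7]
grip_width: 0.0656
grasp_force: 12.0
t4.20 g [0.5365 0.296  0.0879] yaw -3.0895 tilt [0.0017 0.001 ] | d mm [-1.   0.5 -1.9] units [-0.004 -0.002  0.008] spin 0.0003 rad -0.002 q [0.38 0.65 1.47 0.   1.02 1.9 ] F [-0.2  2.8  5.7] w 0.0656 gf 12.0
```

```bash

python3 -m handwheel '[[[0,0,-0.04,0,0.6],[0,0,-0.06,0,0.6],[0,0,-0.08,0,0.6],[0,0,-0.08,0,0.6],[0,0,-0.08,0,0.6],[0,0,-0.08,0,0.6],[0,0,-0.08,0,0.6],[0,0,-0.06,0,0.6]]]' 12
python3 - <<'E'
from h import *
# rest geometry
rx,ry,yw=.6487,.026,.1414
u=np.array([np.cos(yw),np.sin(yw)])
stop=np.array([rx,ry])+.035*u; print("stop",stop)
goal(*stop,.22,yw)
for i,n in enumerate(["scene"]):
    c=vision.read_camera(n); im=c["img"]; cv2.imwrite("pics/s1.png",cv2.resize(im[180:400,200:500],None,fx=2.5,fy=2.5))
E
```

```text
t: 5.0
ee_pos: [0.5359, 0.2951, 0.3877]
eef_rot: [3.14, 0.082, 0.001]
contact_force: [0.7, -0.0, -0.4]
grip_width: 0.0659
grasp_force: 12.0
stop [0.68335069 0.03093252]
t5.00 g [0.536  0.295  0.2285] yaw -3.0897 tilt [ 0.0004 -0.0008] | d mm [ 147.4 -264.1   -8.5] units [0.534 1.085 0.035] spin -0.0142 rad 0.089 q [ 0.38  0.52  1.3  -0.    1.33  1.9 ] F [ 0.7 -0.  -0.4] w 0.0659 gf 12.0
```

View pics/s1.png

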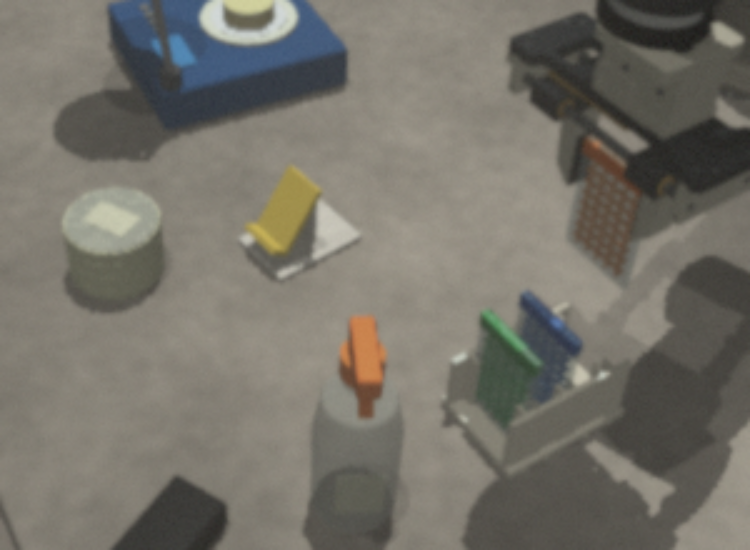

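```bash

python3 -m handwheel '[[[0.02,0.04,0,0,0.6],[0.04,0.08,0,0,0.6],[0.06,0.12,0,0,0.6],[0.06,0.12,0,0,0.6],[0.06,0.12,0,0,0.6],[0.06,0.12,0,0,0.6],[0.06,0.12,0,0,0.6],[0.06,0.11,0,0,0.6]]]' 12
python3 -m handwheel '[[[0.05,0.1,0,0,0.6],[0.05,0.09,0,0,0.6],[0.02,0.04,0,-0.004,0.6],[0.018,0.021,0,-0.005,0.6],[0,0,0,-0.005,0.6],[0,0,0,0,0.6],[0,0,0,0,0.6],[0,0,0,0,0.6]]]' 12
python3 - <<'E'
from h import *
for i in range(4): goal(.6893,.0318,.1365,.1414); vision.read_camera("top")
c=vision.read_camera("scene");cv2.imwrite("pics/s2.png",cv2.resize(c["img"][190:330,240:400],None,fx=4,fy=4,interpolation=cv2.INTER_CUBIC))
pickle.dump(dict(c),open("pics/s2.pkl","wb"))
E
```

```text
t: 5.85
ee_pos: [0.6521, 0.0912, 0.3844]
eef_rot: [3.14, 0.08, -0.005]
contact_force: [-0.4, 0.6, -0.9]
grip_width: 0.0659
grasp_force: 12.0
t: 6.65
ee_pos: [0.6894, 0.0329, 0.3856]
eef_rot: [3.134, 0.219, -0.002]
contact_force: [0.2, 0.6, -0.7]
grip_width: 0.0658
grasp_force: 12.0
t6.65 g [0.6892 0.0328 0.2264] yaw -3.0021 tilt [-0.0011 -0.0002] | d mm [  0.1  -1.  -89.9] units [0.    0.004 0.36 ] spin -0.0003 rad 0.002 q [-0.06  0.67  1.02 -0.    1.45  1.37] F [ 0.2  0.6 -0.7] w 0.0658 gf 12.0
t6.70 g [0.6893 0.033  0.2267] yaw -3.0019 tilt [-0.0006 -0.0002] | d mm [ -0.   -1.2 -90.2] units [-0.     0.005  0.361] spin -0.0003 rad 0.002 q [-0.06  0.67  1.02 -0.    1.45  1.37] F [ 0.2 -0.2 -0.9] w 0.0658 gf 12.0
t6.75 g [0.6894 0.033  0.2268] yaw -3.0017 tilt [-0.0003 -0.0002] | d mm [ -0.1  -1.2 -90.3] units [-0.001  0.005  0.361] spin -0.0002 rad 0.001 q [-0.06  0.67  1.02 -0.    1.45  1.37] F [ 0.2  0.2 -2.1] w 0.0659 gf 12.0
t6.80 g [0.6894 0.0331 0.227 ] yaw -3.0016 tilt [-0.0001 -0.0001] | d mm [ -0.1  -1.3 -90.5] units [-0.001  0.005  0.362] spin -0.0002 rad 0.001 q [-0.06  0.67  1.02 -0.    1.45  1.37] F [-0.4  0.6 -2. ] w 0.0657 gf 12.0
```

View pics/s2.png

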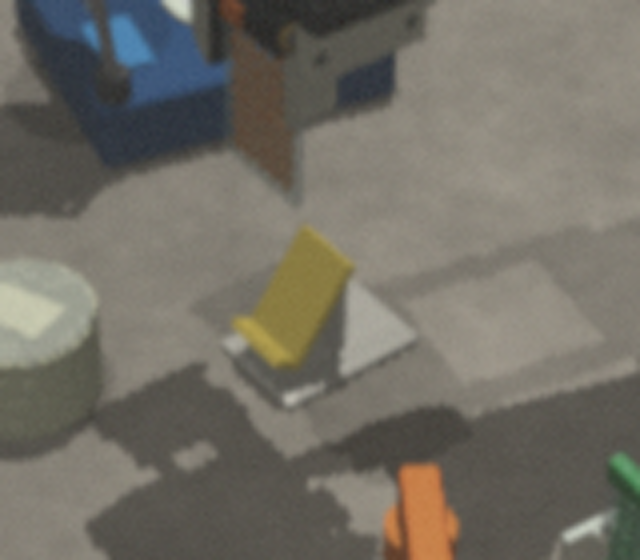

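```bash
python3 - <<'E'
from h import *
np.set_printoptions(precision=1,suppress=True)
c=pickle.load(open("pics/s2.pkl","rb"))
rx,ry,yw=.6487,.026,.1414
def W(l): l=np.array(l);return np.c_[rx+np.cos(yw)*l[:,0]-np.sin(yw)*l[:,1],ry+np.sin(yw)*l[:,0]+np.cos(yw)*l[:,1],l[:,2]]
L=[(-.0029,-.023,.078),(-.0029,.023,.078),(.035,-.023,.024),(.035,.023,.024),(.0465,-.023,.032),(.0465,.023,.032),(.05,-.035,.006),(.05,.035,.006),(-.05,.035,.006)]
print((proj(c,W(L))-[240,190]+.5)*4-.5)
g=np.array([.6894,.033,.227]);n=np.array([-np.sin(.14),np.cos(.14),0])
print("plate bottom a=76.5",(proj(c,[g-.0765*np.array([0,0,1])+s*.033*n for s in(-1,1)])-[240,190]+.5)*4)
E
```

```text
[[297.8 224.9]
 [345.3 266.5]
 [246.2 318.2]
 [291.7 361.6]
 [230.1 316. ]
 [275.6 359.7]
 [214.8 339.1]
 [282.9 406.1]
 [416.7 336.7]]
plate bottom a=76.5 [[225.8 147.1]
 [295.8 208.1]]
```

```bash

python3 -m handwheel '[[[-0.008,0,0.06,0,0.6],[0,0,0.08,0,0.6],[0,0,0.08,0,0.6],[0,0,0.08,0,0.6],[0,0,0.06,0,0.6],[0,0,0.04,0,0.6],[0,0,0.02,0,0.6],[0,0,0,0,0.6]]]' 12
python3 -m handwheel '[[[0,0,0.004,0,0.6],[0,0,0.004,0,0.6],[0,0,0.004,0,0.6],[0,0,0.004,0,0.6],[0,0,0,0,0.6],[0,0,0,0,0.6],[0,0,0,0,0.6],[0,0,0,0,0.6]]]' 12
python3 - <<'E'
from h import *
goal(.6818,.0324,.1,.1414)
E
```

```text
t: 7.7
ee_pos: [0.6875, 0.0328, 0.2808]
eef_rot: [3.134, 0.22, -0.001]
contact_force: [1.9, 0.4, -0.5]
grip_width: 0.0659
grasp_force: 12.0
t: 8.5
ee_pos: [0.6875, 0.0327, 0.2772]
eef_rot: [3.134, 0.22, 0.0]
contact_force: [0.7, 0.1, -1.5]
grip_width: 0.066
grasp_force: 12.0
t8.50 g [0.6876 0.0327 0.118 ] yaw -3.0016 tilt [ 0.0001 -0.0001] | d mm [ -5.8  -0.3 -18. ] units [-0.023 -0.002  0.072] spin -0.0002 rad 0.001 q [-0.06  0.75  1.18 -0.    1.21  1.37] F [ 0.7  0.1 -1.5] w 0.066 gf 12.0
```

```bash

python3 -m handwheel '[[[0,0,0.004,0,0.6],[0,0,0.004,0,0.6],[0,0,0.004,0,0.6],[0,0,0.004,0,0.6],[0,0,0.004,0,0.6],[0,0,0.004,0,0.6],[0,0,0.004,0,0.6],[0,0,0,0,0.6]]]' 12
python3 -m handwheel '[[[0,0,0.004,0,0.6],[0,0,0.004,0,0.6],[0,0,0,0,0.6],[0,0,0,0,0.6],[0,0,0,0,0.6],[0,0,0,0,0.6],[0,0,0,0,0.6],[0,0,0,0,0.6]]]' 12
python3 - <<'E'
from h import *
goal(.6818,.0324,.1,.1414)
E
```

```text
t: 9.3
ee_pos: [0.6875, 0.0328, 0.27]
eef_rot: [3.134, 0.22, -0.001]
contact_force: [0.1, 0.9, -0.9]
grip_width: 0.066
grasp_force: 12.0
t: 10.1
ee_pos: [0.6875, 0.0327, 0.2682]
eef_rot: [3.134, 0.22, 0.0]
contact_force: [-0.1, 0.5, -0.8]
grip_width: 0.0659
grasp_force: 12.0
t10.10 g [0.6875 0.0327 0.109 ] yaw -3.0016 tilt [ 0.     -0.0001] | d mm [-5.7 -0.3 -9. ] units [-0.023 -0.002  0.036] spin -0.0002 rad 0.001 q [-0.06  0.76  1.19 -0.    1.2   1.37] F [-0.1  0.5 -0.8] w 0.0659 gf 12.0
```

```bash

python3 -m handwheel '[[[0,0,0.004,0,0.6],[0,0,0.004,0,0.6],[0,0,0,0,0.6],[0,0,0,0,0.6],[0,0,0,0,0.6],[0,0,0,0,0.6],[0,0,0,0,0.6],[0,0,0,0,0.6]]]' 12 | grep -A0 -E 'force|ee_pos'
python3 -m handwheel '[[[0,0,0.004,0,0.6],[0,0,0.004,0,0.6],[0,0,0,0,0.6],[0,0,0,0,0.6],[0,0,0,0,0.6],[0,0,0,0,0.6],[0,0,0,0,0.6],[0,0,0,0,0.6]]]' 12| grep -E 'force|ee_pos'
python3 - <<'E'
from h import *
c=vision.read_camera("scene");cv2.imwrite("pics/s3.png",cv2.resize(c["img"][210:310,260:360],None,fx=6,fy=6,interpolation=cv2.INTER_CUBIC))
E
```

```text
ee_pos: [0.6875, 0.0327, 0.2663]
--
contact_force: [0.1, 0.0, -1.7]
--
grasp_force: 12.0
ee_pos: [0.6876, 0.0328, 0.2652]
contact_force: [-1.6, 0.5, 5.3]
grasp_force: 12.0
```

View pics/s3.png

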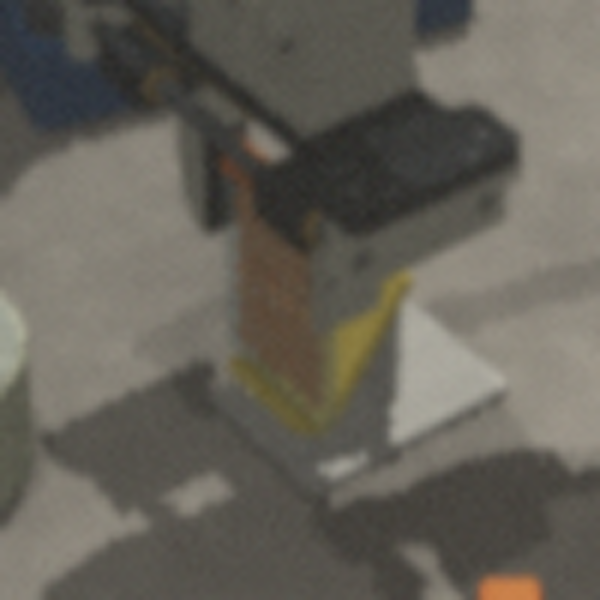

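```bash

python3 -m handwheel '[[[-0.01,0,0.006,0,0.6],[-0.01,0,0.006,0,0.6],[-0.013,0,0.0015,0,0.6],[-0.013,0,0.0015,0,0.6],[-0.013,0,0.0015,0,0.6],[-0.012,0,0.0015,0,0.6],[0,0,0,0,0.6],[0,0,0,0,0.6]]]' 8 | grep -E 'force|ee_pos'
python3 -m handwheel '[[[-0.0125,0,0.003,0,0.6],[-0.0125,0,0.0035,0,0.6],[-0.0125,0,0.004,0,0.6],[-0.0125,0,0.0045,0,0.6],[-0.012,0,0.005,0,0.6],[-0.012,0,0.0055,0,0.6],[0,0,0,0,0.6],[0,0,0,0,0.6]]]' 8 | grep -E 'force|ee_pos'
python3 - <<'E'
from h import *
goal(.6818,.0324,.1,.1414)
c=vision.read_camera("scene");cv2.imwrite("pics/s4.png",cv2.resize(c["img"][210:310,260:360],None,fx=6,fy=6,interpolation=cv2.INTER_CUBIC))
E
```

```text
ee_pos: [0.6697, 0.0301, 0.2596]
contact_force: [-1.6, -1.0, 4.3]
grasp_force: 8.0
ee_pos: [0.6512, 0.0276, 0.2528]
contact_force: [-1.5, -0.5, 0.5]
grasp_force: 8.0
t13.35 g [0.6509 0.0276 0.0936] yaw -3.0016 tilt [-0.0019 -0.0001] | d mm [30.9  4.8  6.4] units [ 0.125 -0.002 -0.026] spin -0.0002 rad 0.001 q [-0.08  0.71  1.33 -0.    1.1   1.36] F [-1.5 -0.5  0.5] w 0.0657 gf 8.0
```

View pics/s4.png

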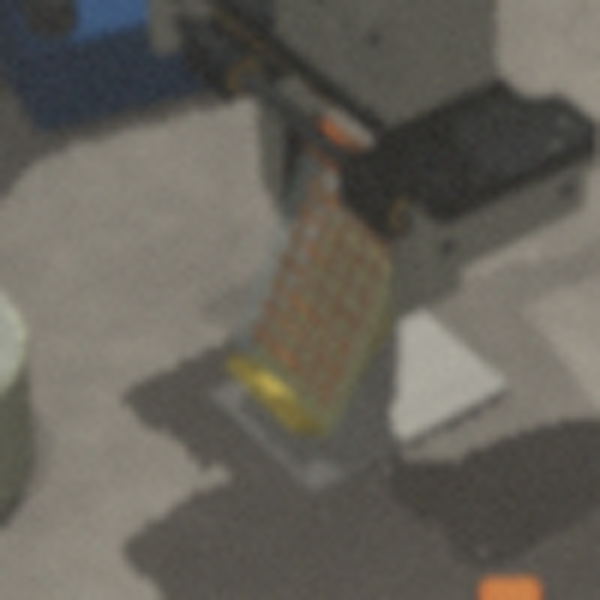

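```bash

python3 -m handwheel '[[[-0.01,0,0.0055,0,0.6],[-0.01,0,0.0058,0,0.6],[-0.01,0,0.006,0,0.6],[-0.008,0,0.005,0,0.6],[0,0,0,0,0.6],[0,0,0,0,0.6],[0,0,0,0,0.6],[0,0,0,0,0.6]]]' 8 | grep -E 'force|ee_pos'
python3 -m handwheel '[[[-0.004,0,0.002,0,0.6],[-0.004,0,0.002,0,0.6],[-0.004,0,0.002,0,0.6],[0,0,0,0,0.6],[0,0,0,0,0.6],[0,0,0,0,0.6],[0,0,0,0,0.6],[0,0,0,0,0.6]]]' 8 | grep -E 'force|ee_pos'
python3 -c "
from h import *
goal(.6818,.0324,.0881,.1414)"
```

```text
ee_pos: [0.6421, 0.0263, 0.2476]
contact_force: [-1.8, -0.1, 2.1]
grasp_force: 8.0
ee_pos: [0.6393, 0.0259, 0.2462]
contact_force: [1.5, 0.5, -0.5]
grasp_force: 8.0
t15.00 g [0.6393 0.0259 0.087 ] yaw -3.0016 tilt [ 0. -0.] | d mm [42.5  6.5  1.1] units [ 0.172 -0.002 -0.004] spin -0.0002 rad 0.001 q [-0.08  0.7   1.38 -0.    1.07  1.35] F [ 1.5  0.5 -0.5] w 0.0662 gf 8.0
```

```bash

python3 -m handwheel '[[[0,0,0,0,0.75],[0,0,0,0,0.8],[0,0,0,0,0.9],[0,0,0,0,1],[0,0,0,0,1],[0,0,0,0,1],[0,0,0,0,1],[0,0,0,0,1]]]' 8 | grep -E 'force|width|ee_pos'
python3 -m handwheel '[[[0,0,-0.06,0,1],[0,0,-0.1,0,1],[0,0,-0.1,0,1],[0,0,-0.1,0,1],[0,0,-0.1,0,1],[0,0,-0.06,0,1],[0,0,0,0,1],[0,0,0,0,1]]]' 8 | grep -E 'force|ee_pos'
python3 - <<'E'
from h import *
np.set_printoptions(precision=4,suppress=True)
goal(.6818,.0324,.0881,.1414)
def T():
    o=get_obs();M=np.eye(4);M[:3,:3]=R.from_rotvec(o["eef_rot"]).as_matrix();M[:3,3]=o["ee_pos"];return M
M=T();c=vision.read_camera("wrist");W=M@np.array(c["tool_from_camera"]);pickle.dump((dict(c),W),open("pics/w2.pkl","wb"));cv2.imwrite("pics/w2.png",c["img"])
# prediction of rail top-face corners & project
yw=.1414;S=np.array([.6818,.0324,.024]);u=np.array([np.cos(yw),np.sin(yw),0]);v=np.array([-np.sin(yw),np.cos(yw),0]);z=np.array([0,0,1])
al=-u*np.cos(.9599)+z*np.sin(.9599); nn=u*np.sin(.9599)+z*np.cos(.9599)
P=[S+al*s+nn*n+v*y for s,n,y in[(.104,.007,.033),(.104,.007,-.033),(.09,.007,.033),(.09,.007,-.033),(0,.005,.033),(0,.005,-.033)]]
Wi=np.linalg.inv(W);r=cv2.Rodrigues(Wi[:3,:3])[0]
K=np.array([[c["fx"],0,c["cx"]],[0,c["fy"],c["cy"]],[0,0,1.]])
print(cv2.projectPoints(np.array(P),r,Wi[:3,3],K,np.array(c["distortion"]))[0][:,0])
h=cv2.cvtColor(c["img"],cv2.COLOR_BGR2HSV);m=((h[...,0]<20)&(h[...,1]>165)&(h[...,2]>90)).astype(np.uint8)
n,l,st,ce=cv2.connectedComponentsWithStats(m);i=1+np.argmax(st[1:,4]);print(st[i],ce[i]); k=cv2.findContours((l==i).astype(np.uint8),0,1)[0][0];print(cv2.boxPoints(cv2.minAreaRect(k)))
c=vision.read_camera("top");h=cv2.cvtColor(c["img"],cv2.COLOR_BGR2HSV);m=((h[...,0]<20)&(h[...,1]>150)&(h[...,2]>90)).astype(np.uint8)
n,l,st,ce=cv2.connectedComponentsWithStats(m);print([s.tolist() for s in st[1:] if s[4]>30]); print(proj(c,P))
E
```

```text
ee_pos: [0.6392, 0.0259, 0.2463]
contact_force: [-0.3, 0.7, -0.4]
grip_width: 0.0923
grasp_force: 0.0
ee_pos: [0.6391, 0.0259, 0.3757]
contact_force: [0.3, -0.1, -0.6]
grasp_force: 0.0
t16.60 g [0.639  0.0259 0.2165] yaw -3.0016 tilt [-0.0005 -0.0001] | d mm [  42.8    6.5 -128.4] units [ 0.173 -0.002  0.514] spin -0.0002 rad 0.001 q [-0.08  0.58  1.22 -0.    1.34  1.35] F [ 0.3 -0.1 -0.6] w 0.0919 gf 0.0
[[265.7834 256.9306]
 [369.875  256.6187]
 [267.4372 239.539 ]
 [368.149  239.2378]
 [276.384  152.4715]
 [358.8553 152.2282]]
[ 269  241  102   19 1741] [319.7433 249.9242]
[[268.8193 241.7354]
 [369.9179 240.6121]
 [370.1109 257.9766]
 [269.0122 259.0999]]
[[116, 166, 38, 27, 320], [291, 244, 37, 14, 250]]
[[289.2855 254.0981]
 [326.1983 246.9824]
 [288.8973 250.7674]
 [325.2812 243.7606]
 [286.8453 232.3796]
 [320.1251 226.0057]]
```

```bash

python3 -m handwheel '[[[0.047,0.002,0,-0.0016,1],[0,0,0.1,0,1],[0,0,0.1,0,1],[0,0,0.1,0,1],[0,0,0.1,0,1],[0,0,0.08,0,1],[0,0,0.06,0,1],[0,0,0.04,0,1]]]' 10 | grep -E 'force|ee_pos'
python3 -c "
from h import *
goal(.6508,.0270,.0713,.151)"
python3 -m handwheel '[[[0,0,0,0,1],[0,0,0,0,1],[0,0,0,0,0.85],[0,0,0,0,0.78],[0,0,0,0,0.74],[0,0,0,0,0.72],[0,0,0,0,0.72],[0,0,0,0,0.72]]]' 10 | grep -E 'force|width|ee_pos'
python3 -c "
from h import *
goal(.6508,.0270,.0713,.151)"

```

```text
ee_pos: [0.6505, 0.0271, 0.2291]
contact_force: [0.7, 0.4, -0.4]
grasp_force: 0.0
t17.50 g [0.6501 0.0271 0.0699] yaw -2.9915 tilt [-0.0028  0.0001] | d mm [ 0.7 -0.1  1.4] units [ 0.003  0.001 -0.006] spin -0.0001 rad 0.001 q [-0.08  0.74  1.35 -0.    1.06  1.34] F [ 0.7  0.4 -0.4] w 0.0919 gf 0.0
ee_pos: [0.6509, 0.0271, 0.2313]
contact_force: [-0.9, 0.8, -0.1]
grip_width: 0.0661
grasp_force: 0.2
t18.30 g [0.6509 0.0271 0.0721] yaw -2.9916 tilt [0.0001 0.    ] | d mm [-0.1 -0.1 -0.8] units [-0.001  0.     0.003] spin -0.0002 rad 0.001 q [-0.08  0.73  1.35  0.    1.06  1.34] F [-0.9  0.8 -0.1] w 0.0661 gf 0.2
```

```bash

python3 -m handwheel '[[[0,0,0,0,0.6],[0,0,0,0,0.6],[0,0,-0.02,0,0.6],[0,0,-0.05,0,0.6],[0,0,-0.08,0,0.6],[0,0,-0.1,0,0.6],[0,0,-0.1,0,0.6],[-0.03,0,-0.1,0,0.6]]]' 15 | grep -E 'force|ee_pos|width'
python3 -m handwheel '[[[-0.08,0.02,-0.05,0,0.6],[-0.1,0.06,0,0,0.6],[-0.1,0.1,0,0,0.6],[-0.1,0.12,0,0,0.6],[-0.1,0.12,0,0,0.6],[-0.1,0.12,0,0,0.6],[-0.1,0.12,0,0,0.6],[-0.1,0.12,0,0,0.6]]]' 15 | grep -E 'force|ee_pos|width'
python3 -m handwheel '[[[-0.06,0.12,0,0,0.6],[-0.045,0.12,0,0,0.6],[-0.02,0.1,0,0.008,0.6],[0,0.068,0,0.008,0.6],[0,0,0,0.01,0.6],[0,0,0,0.0097,0.6],[0,0,0,0,0.6],[0,0,0,0,0.6]]]' 15 | grep -E 'force|ee_pos|width'
python3 - <<'E'
from h import *
np.set_printoptions(precision=4,suppress=True)
goal(.549,-.278,.12,-.073)
def T():
    o=get_obs();M=np.eye(4);M[:3,:3]=R.from_rotvec(o["eef_rot"]).as_matrix();M[:3,3]=o["ee_pos"];return M
M=T();c=vision.read_camera("wrist");W=M@np.array(c["tool_from_camera"]);pickle.dump((dict(c),W),open("pics/w3.pkl","wb"));cv2.imwrite("pics/w3.png",c["img"])
E
```

```text
ee_pos: [0.6438, 0.0259, 0.3457]
contact_force: [-0.3, -0.3, -0.5]
grip_width: 0.0657
grasp_force: 15.0
ee_pos: [0.4788, -0.1972, 0.3574]
contact_force: [-0.3, -0.8, -1.4]
grip_width: 0.0658
grasp_force: 15.0
ee_pos: [0.4636, -0.3014, 0.3566]
contact_force: [-0.4, 0.2, -1.6]
grip_width: 0.0658
grasp_force: 15.0
t20.70 g [ 0.4637 -0.3014  0.1974] yaw 3.069 tilt [ 0.0003 -0.0002] | d mm [ 85.3  23.4 -77.4] units [ 0.334 -0.118  0.31 ] spin 0.0001 rad -0.0 q [-0.72  0.43  1.52  0.    1.19  0.93] F [-0.4  0.2 -1.6] w 0.0658 gf 15.0
```

View pics/w3.png

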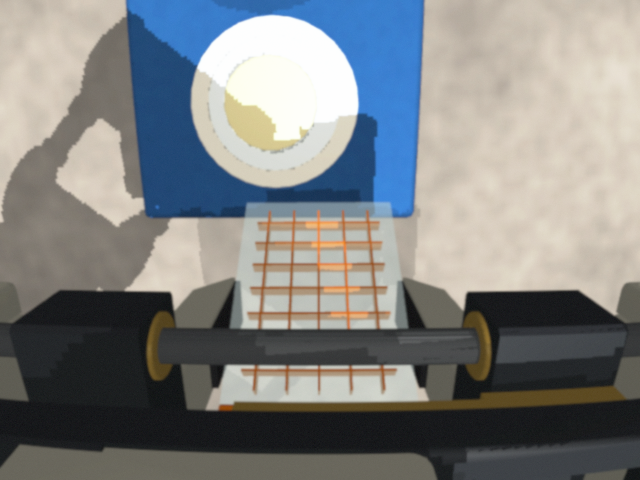

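```bash
python3 - <<'E'
from h import *
np.set_printoptions(precision=4,suppress=True)
c,W=pickle.load(open("pics/w3.pkl","rb"));g=np.array([.4637,-.3014,.1974])
im=c["img"].astype(float); s=im[...,0]-im[...,2]
# stage: non-blue blob inside counter
m=((s<60)&(im[...,1]>90)).astype(np.uint8); m[195:]=0; m[:,:170]=0; m[:,380:]=0; m[:8]=0
k=max(cv2.findContours(m,0,1)[0],key=cv2.contourArea);e=cv2.fitEllipse(cv2.convexHull(k));print("stage",e,at(c,[e[0]],.054,W))
t=np.linspace(0,2*np.pi,60)
def circ(p,z):
    P=at(c,p,z,W)[:,:2]; f=least_squares(lambda q:np.hypot(*(P-q[:2]).T)-q[2],[.55,-.28,.04],loss="soft_l1",f_scale=.001); return f.x,np.abs(f.fun).max()
print("stage circ",circ(cv2.convexHull(k)[:,0],.054))
print("dish by eye",circ([(224,104),(317,104),(270,54),(270,153),(237,70),(303,70)],.076))
# counter front edge
P=[]
for x in list(range(165,240)):
    v=s[205:230,x]; i=np.where(v>v[:5].mean()/2)[0].max(); P.append((x,205+i+.5))
Q=at(c,P,.05,W); kf=np.polyfit(Q[:,1],Q[:,0],1);print("counter yaw",np.arctan(-kf[0]))
R_=[];L_=[]
for y in range(20,190):
    v=s[y,380:440]; i=np.where(v>40)[0].max(); R_.append((380+i+.5,y))
    v=s[y,110:180]; i=np.where(v>40)[0].min(); L_.append((110+i-.5,y))
for n,p in(("R",R_),("L",L_)):
    Q=at(c,p,.05,W); kk=np.polyfit(Q[:,0],Q[:,1],1);print(n,"yaw",np.arctan(kk[0]),"y at dish x",np.polyval(kk,.549))
# lower edge of plate: scan rows 196..212 
for y in(208,230): print(y,im[y,240:256].mean(1).astype(int),im[y,380:398].mean(1).astype(int))
print(im[196:212,330].mean(1).astype(int),im[196:212,300].astype(int)[:,2])
e0,d=ray(c,[(247.5,204),(391.5,203)],W)
# tool frame width direction; depth so that width = .066
dd=d/1.0
A=dd[0]-dd[1]; lam=.066/np.linalg.norm(A); E=e0+lam*dd; print("low edge",E,"mid-g",E.mean(0)-g, "dir yaw",np.arctan2(-A[0],A[1]))
E
```

```text
stage ((273.86187744140625, 101.60261535644531), (168.08241271972656, 173.79959106445312), 163.6513214111328) [[ 0.5508 -0.2781  0.054 ]]
stage circ (array([ 0.5488, -0.2776,  0.0568]), np.float64(0.00038949855518343596))
dish by eye (array([ 0.548 , -0.278 ,  0.0292]), np.float64(0.0008890730905676755))
counter yaw -0.08253065711701454
R yaw -0.07270148080148878 y at dish x -0.3769290387459485
L yaw -0.07242234721723638 y at dish x -0.1798001135358732
208 [ 57  58  54  56  63  87 120 139 142 141 143 141 143 141 143 141] [167 167 168 168 167 167 168 169 171 170 162 150 137 132 131 135 138 141]
230 [174 175 179 184 187 189 187 189 188 188 187 189 188 189 188 186] [189 192 192 193 191 190 190 188 188 186 188 188 187 185 180 174 170 171]
[ 54  55  54  54  61  78 107 128 138 138 139 139 139 140 138 139] [ 25  23  27  27  33  54  88 111 118 120 121 120 120 120 123 122]
low edge [[ 0.5024 -0.2717  0.1551]
 [ 0.498  -0.3376  0.1551]] mid-g [ 0.0365 -0.0033 -0.0423] dir yaw -0.06723061580236195
```

```bash

python3 -m handwheel '[[[0.03,-0.01,0,0,0.6],[0.06,-0.02,0,0,0.6],[0.07,-0.03,0,0,0.6],[0.07,-0.03,0,0,0.6],[0.056,-0.02,0,0,0.6],[0.03,-0.009,0,0,0.6],[0,0,0.04,0,0.6],[0,0,0.06,0,0.6]]]' 15 | grep -E 'force|ee_pos|width'
python3 -m handwheel '[[[0,0,0.08,0,0.6],[0,0,0.06,0,0.6],[0,0,0.03,0,0.6],[0,0,0,0,0.6],[0,0,0,0,0.6],[0,0,0,0,0.6],[0,0,0,0,0.6],[0,0,0,0,0.6]]]' 9 | grep -E 'force|ee_pos|width'
python3 - <<'E'
from h import *
goal(.5446,-.2775,.0785,-.0726)
E
```

```text
ee_pos: [0.5444, -0.2778, 0.3311]
contact_force: [-0.2, 0.1, -1.3]
grip_width: 0.0661
grasp_force: 15.0
ee_pos: [0.5444, -0.2779, 0.2894]
contact_force: [-0.1, -0.2, -0.9]
grip_width: 0.0655
grasp_force: 9.0
t22.35 g [ 0.5446 -0.278   0.1302] yaw 3.0674 tilt [ 0.0009 -0.0007] | d mm [  0.    0.5 -51.7] units [-0.    -0.002  0.207] spin -0.0003 rad 0.002 q [-0.6   0.6   1.43 -0.    1.11  1.05] F [-0.1 -0.2 -0.9] w 0.0655 gf 9.0
```

```bash

python3 -m handwheel '[[[0,-0.002,0.008,0,0.6],[0,0,0.008,0,0.6],[0,0,0.008,0,0.6],[0,0,0.008,0,0.6],[0,0,0.008,0,0.6],[0,0,0.008,0,0.6],[0,0,0.008,0,0.6],[0,0,0.008,0,0.6]]]' 9 | grep -E 'force|ee_pos|width'
python3 -m handwheel '[[[0,0,0.008,0,0.6],[0,0,0.008,0,0.6],[0,0,0.008,0,0.6],[0,0,0.008,0,0.6],[0,0,0.008,0,0.6],[0,0,0.008,0,0.6],[0,0,0,0,0.6],[0,0,0,0,0.6]]]' 9 | grep -E 'force|ee_pos|width'
python3 - <<'E'
from h import *
np.set_printoptions(precision=4,suppress=True)
goal(.5446,-.2775,.0785,-.0726)
o=get_obs();M=np.eye(4);M[:3,:3]=R.from_rotvec(o["eef_rot"]).as_matrix();M[:3,3]=o["ee_pos"];c=vision.read_camera("wrist");W=M@np.array(c["tool_from_camera"]);pickle.dump((dict(c),W),open("pics/w4.pkl","wb"))
im=c["img"].astype(float)
print(im[120:260:4,318].mean(1).astype(int))
h=cv2.cvtColor(c["img"],cv2.COLOR_BGR2HSV);m=(h[...,0]<18)&(h[...,1]>110)&(h[...,2]>90);print("orange px per 10 rows",[int(m[y:y+10,200:440].sum()) for y in range(60,330,10)])
E
```

```text
ee_pos: [0.5445, -0.2774, 0.2727]
contact_force: [0.9, -0.3, 0.4]
grip_width: 0.0657
grasp_force: 9.0
ee_pos: [0.5444, -0.2773, 0.2606]
contact_force: [1.0, -0.4, 0.0]
grip_width: 0.0658
grasp_force: 9.0
t23.95 g [ 0.5444 -0.2773  0.1014] yaw 3.0673 tilt [-0.0002  0.0001] | d mm [  0.2  -0.2 -22.9] units [0.001 0.001 0.092] spin -0.0003 rad 0.002 q [-0.6   0.64  1.46 -0.    1.05  1.05] F [ 1.  -0.4  0. ] w 0.0658 gf 9.0
[134 133 133 131 131 138 148 184 255 255 255 255 254 236 224 232 236 234
 187 188 187 164 163 172 171 181 181 173 181 194 197 198 197 189 151]
orange px per 10 rows [0, 0, 0, 0, 0, 0, 0, 0, 0, 0, 0, 0, 0, 40, 278, 84, 69, 251, 46, 276, 56, 57, 292, 62, 49, 303, 38]
```

```bash

python3 -m handwheel '[[[0,0,0.008,0,0.6],[0,0,0.008,0,0.6],[0,0,0.008,0,0.6],[0,0,0.008,0,0.6],[0,0,0.008,0,0.6],[0,0,0.008,0,0.6],[0,0,0.008,0,0.6],[0,0,0.008,0,0.6]]]' 9 | grep -E 'force|ee_pos|width'
python3 -m handwheel '[[[0,0,0.008,0,0.6],[0,0,0.008,0,0.6],[0,0,0.004,0,0.6],[0,0,0.004,0,0.6],[0,0,0,0,0.6],[0,0,0,0,0.6],[0,0,0,0,0.6],[0,0,0,0,0.6]]]' 9 | grep -E 'force|ee_pos|width'
python3 - <<'E'
from h import *
np.set_printoptions(precision=4,suppress=True)
goal(.5446,-.2775,.0785,-.0726)
o=get_obs();M=np.eye(4);M[:3,:3]=R.from_rotvec(o["eef_rot"]).as_matrix();M[:3,3]=o["ee_pos"];c=vision.read_camera("wrist");W=M@np.array(c["tool_from_camera"]);pickle.dump((dict(c),W),open("pics/w5.pkl","wb"))
h=cv2.cvtColor(c["img"],cv2.COLOR_BGR2HSV);m=(h[...,0]<18)&(h[...,1]>110)&(h[...,2]>90);r=m[60:330,230:410].sum(1);print([(60+i,int(r[i])) for i in range(270) if r[i]>30])
u=np.array([np.cos(-.0726),np.sin(-.0726),0])
# predicted rows of plate points if flat: dist from low edge
def prj(P):
    Wi=np.linalg.inv(W);return cv2.projectPoints(np.array(P),cv2.Rodrigues(Wi[:3,:3])[0],Wi[:3,3],np.array([[c["fx"],0,c["cx"]],[0,c["fy"],c["cy"]],[0,0,1.]]),np.array(c["distortion"]))[0][:,0]
D=np.array([.5486,-.2778,.081])
print("low edge row if flat",prj([D+.052*u]), "lines of w3:")
E
```

```text
ee_pos: [0.5444, -0.2773, 0.2445]
contact_force: [-0.7, 0.4, 1.7]
grip_width: 0.0657
grasp_force: 9.0
ee_pos: [0.5444, -0.2773, 0.2387]
contact_force: [0.0, -0.2, -0.2]
grip_width: 0.0654
grasp_force: 9.0
t25.60 g [ 0.5444 -0.2773  0.0795] yaw 3.0674 tilt [-0. -0.] | d mm [ 0.2 -0.2 -1. ] units [0.001 0.001 0.004] spin -0.0003 rad 0.002 q [-0.6   0.66  1.48 -0.    1.    1.05] F [ 0.  -0.2 -0.2] w 0.0654 gf 9.0
[(194, 73), (226, 148), (256, 96), (257, 116), (287, 109), (316, 96)]
low edge row if flat [[318.3791 173.6925]] lines of w3:
```

```bash
python3 - <<'E'
from h import *
np.set_printoptions(precision=4,suppress=True)
u=np.array([np.cos(-.0726),np.sin(-.0726),0]);z=np.array([0,0,1.])
def lines(f):
    c,W=pickle.load(open(f,"rb"));h=cv2.cvtColor(c["img"],cv2.COLOR_BGR2HSV);m=(h[...,0]<18)&(h[...,1]>90)&(h[...,2]>80);r=m[60:330,225:412].sum(1).astype(float)
    out=[];
    for i in range(1,269):
        if r[i]>40 and r[i]>=r[i-1] and r[i]>r[i+1]: w=r[i-2:i+3]; out.append(60+i+(w*np.arange(-2,3)).sum()/w.sum())
    return c,W,out
def inter(c,W,rows,p0,tilt):
    n=np.cos(tilt)*z+np.sin(tilt)*u; al=-np.cos(tilt)*u+np.sin(tilt)*z; p=p0+n*.0025
    e,d=ray(c,[(318,y) for y in rows],W); P=e+d*(((p-e)@n)/(d@n))[:,None]; return (P-p0)@al+.056
c,W,r3=lines("pics/w3.pkl");print(r3)
for a in(46,49,52,55): print(a,inter(c,W,r3,np.array([.4637,-.3014,.1974]),np.radians(a)))
c,W,r5=lines("pics/w5.pkl");print(r5)
for a in(-5,0,5,10,20): print(a,inter(c,W,r5,np.array([.5444,-.2773,.0795]),np.radians(a)))
E
```

```text
[np.float64(223.0614406779661), np.float64(243.02731092436974), np.float64(264.33078880407123), np.float64(267.6395939086294), np.float64(287.54916067146286), np.float64(313.2511737089202), np.float64(315.2283737024221)]
46 [0.014  0.0237 0.0335 0.035  0.0436 0.0542 0.0549]
49 [0.0127 0.0229 0.0331 0.0346 0.0435 0.0543 0.0551]
52 [0.0111 0.0218 0.0325 0.0341 0.0433 0.0544 0.0552]
55 [0.0093 0.0206 0.0318 0.0335 0.043  0.0544 0.0553]
[np.float64(194.58510638297872), np.float64(225.59883720930233), np.float64(256.6048951048951), np.float64(286.68722466960355), np.float64(316.11353711790395)]
-5 [0.0056 0.0165 0.0281 0.0401 0.0526]
0 [0.0068 0.0178 0.0293 0.041  0.053 ]
5 [0.0076 0.0188 0.0302 0.0417 0.0533]
10 [0.0081 0.0194 0.0309 0.0423 0.0536]
20 [0.0079 0.0198 0.0317 0.0431 0.0542]
```

```bash

python3 -m handwheel '[[[0,0,0.002,0,0.6],[0,0,0.002,0,0.6],[0,0,0.002,0,0.6],[0,0,0,0,0.6],[0,0,0,0,0.6],[0,0,0,0,0.6],[0,0,0,0,0.6],[0,0,0,0,0.6]]]' 6 | grep -E 'force|ee_pos|width'
python3 -m handwheel '[[[0,0,0,0,0.6],[0,0,0,0,0.6],[0,0,0.002,0,0.6],[0,0,0,0,0.6],[0,0,0,0,0.6],[0,0,0,0,0.6],[0,0,0,0,0.6],[0,0,0,0,0.6]]]' 4 | grep -E 'force|ee_pos|width'
python3 - <<'E'
from h import *
goal(.5446,-.2775,.0785,-.0726)
c=vision.read_camera("top");t=c["img"];h=cv2.cvtColor(t,cv2.COLOR_BGR2HSV);m=((h[...,0]<20)&(h[...,1]>130)&(h[...,2]>80)).astype(np.uint8);m[:,:420]=0
n,l,st,ce=cv2.connectedComponentsWithStats(m);print([s.tolist() for s in st[1:] if s[4]>8])
pickle.dump(dict(c),open("pics/t6.pkl","wb"))
E
```

```text
ee_pos: [0.5444, -0.2774, 0.2373]
contact_force: [-0.4, 0.1, 0.0]
grip_width: 0.0657
grasp_force: 6.0
ee_pos: [0.5444, -0.2774, 0.2368]
contact_force: [-0.6, 0.4, -0.1]
grip_width: 0.0661
grasp_force: 4.0
t27.25 g [ 0.5444 -0.2774  0.0776] yaw 3.0674 tilt [ 0.     -0.0001] | d mm [ 0.2 -0.1  0.9] units [ 0.001  0.    -0.004] spin -0.0003 rad 0.002 q [-0.6   0.66  1.48 -0.    1.    1.05] F [-0.6  0.4 -0.1] w 0.0661 gf 4.0
[[461, 306, 27, 8, 171]]
```

```bash
python3 - <<'E'
from h import *
np.set_printoptions(precision=2,suppress=True)
c=pickle.load(open("pics/t6.pkl","rb"))
yw=-.0726;u=np.array([np.cos(yw),np.sin(yw),0]);v=np.array([-np.sin(yw),np.cos(yw),0]);z=np.array([0,0,1])
D=np.array([.5486,-.2778,.0785])
for tilt in(0,5):
    t=np.radians(tilt);al=-np.cos(t)*u+np.sin(t)*z;n=np.cos(t)*z+np.sin(t)*u
    g=D-.004*u
    print(tilt,proj(c,[g+al*s+n*.0045+v*y for s,y in((.034,.033),(.034,-.033),(.048,.033),(.048,-.033))]).tolist())
h=cv2.cvtColor(c["img"],cv2.COLOR_BGR2HSV);m=((h[...,0]<22)&(h[...,1]>100)&(h[...,2]>60));m[:,:420]=0
for y in range(300,322): x=np.where(m[y])[0]; print(y,(x.min(),x.max(),len(x)) if len(x) else None)
E
```

```text
0 [[459.7787540589708, 308.7528838967894], [495.4689456506913, 309.0498680999486], [459.9536291800537, 316.58549044750305], [495.72443396516985, 316.8344805093583]]
5 [[460.21236103073596, 308.3701259534969], [496.00705436812234, 308.6687896648808], [460.57248418966674, 316.1688191815924], [496.4929549473328, 316.4189881980948]]
300 None
301 None
302 None
303 None
304 None
305 None
306 (np.int64(470), np.int64(487), 18)
307 (np.int64(469), np.int64(487), 19)
308 (np.int64(462), np.int64(486), 25)
309 (np.int64(461), np.int64(486), 26)
310 (np.int64(461), np.int64(485), 25)
311 (np.int64(461), np.int64(484), 24)
312 (np.int64(461), np.int64(483), 23)
313 (np.int64(462), np.int64(483), 22)
314 None
315 None
316 None
317 None
318 None
319 None
320 None
321 None
```

```bash

python3 -m handwheel '[[[0,0,0,0,0.73],[0,0,0,0,0.75],[0,0,0,0,0.8],[0,0,0,0,0.9],[0,0,0,0,1],[0,0,0,0,1],[0,0,0,0,1],[0,0,0,0,1]]]' 4 | grep -E 'force|ee_pos|width'
python3 -m handwheel '[[[0,0,-0.06,0,1],[0,0,-0.1,0,1],[0,0,-0.1,0,1],[0,0,-0.1,0,1],[-0.03,0,-0.1,0,1],[-0.08,0,-0.06,0,1],[-0.1,0,0,0,1],[-0.06,0,0,0,1]]]' 4 | grep -E 'force|ee_pos|width'
python3 - <<'E'
from h import *
np.set_printoptions(precision=4,suppress=True)
goal(.5446,-.2775,.0785,-.0726)
o=get_obs();M=np.eye(4);M[:3,:3]=R.from_rotvec(o["eef_rot"]).as_matrix();M[:3,3]=o["ee_pos"];c=vision.read_camera("wrist");W=M@np.array(c["tool_from_camera"]);pickle.dump((dict(c),W),open("pics/w7.pkl","wb"))
yw=-.0726;u=np.array([np.cos(yw),np.sin(yw),0]);v=np.array([-np.sin(yw),np.cos(yw),0]);D=np.array([.5486,-.2778,0])
def rail(c,T,lo):
    h=cv2.cvtColor(c["img"],cv2.COLOR_BGR2HSV);m=((h[...,0]<20)&(h[...,1]>150)&(h[...,2]>90)).astype(np.uint8);m[:,:lo]=0
    m=cv2.morphologyEx(m,cv2.MORPH_OPEN,np.ones((4,4)))
    n,l,st,ce=cv2.connectedComponentsWithStats(m);i=1+np.argmax(st[1:,4]);k=cv2.findContours((l==i).astype(np.uint8),0,1)[0][0]
    b=cv2.minAreaRect(k);print(st[i],b);P=at(c,cv2.boxPoints(b),.083,T);q=(P-D);print(np.c_[q@u,q@v]*1000)
print("wrist");rail(c,W,0)
c=vision.read_camera("top");pickle.dump(dict(c),open("pics/t7.pkl","wb"));print("top");rail(c,None,420)
E
```

```text
ee_pos: [0.5444, -0.2774, 0.2368]
contact_force: [0.9, 0.0, -1.3]
grip_width: 0.0917
grasp_force: 0.0
ee_pos: [0.4758, -0.2721, 0.3674]
contact_force: [-0.8, 0.1, 0.1]
grip_width: 0.0913
grasp_force: 0.0
t28.90 g [ 0.4759 -0.2722  0.2082] yaw 3.0673 tilt [ 0.0004 -0.0006] | d mm [  68.7   -5.3 -129.7] units [0.275 0.001 0.519] spin -0.0003 rad 0.002 q [-0.66  0.42  1.52 -0.    1.21  0.99] F [-0.8  0.1  0.1] w 0.0913 gf 0.0
wrist
[319 177  50  20 949] ((343.5, 186.5), (19.0, 49.0), 90.0)
[[-35.978   -0.3826]
 [-36.0287 -32.4424]
 [-48.6552 -32.7994]
 [-48.5829  -0.3492]]
topTraceback (most recent call last):
  File "<stdin>", line 12, in <module>
  File "<stdin>", line 9, in rail
    return _wrapfunc(a, 'argmax', axis=axis, out=out, **kwds)
    return bound(*args, **kwds)
ValueError: attempt to get argmax of an empty sequence
```

```bash
python3 - <<'E'
from h import *
np.set_printoptions(precision=1,suppress=True,linewidth=160)
yw=-.0726;u=np.array([np.cos(yw),np.sin(yw),0]);v=np.array([-np.sin(yw),np.cos(yw),0]);D=np.array([.5486,-.2778,0])
c,W=pickle.load(open("pics/w7.pkl","rb"));im=c["img"].astype(float)
for x in(290,335,355): 
    print(x); print("r-b",(im[168:206,x,2]-im[168:206,x,0]).astype(int)); print("far",im[10:60,x].mean(1).astype(int))
for z,rows in((.081,range(10,60,5)),(.083,range(170,206,5))):
    P=at(c,[(335,y) for y in rows],z,W)-D; print(list(rows),(P@u)*1000)
print("across row 120",im[120,235:275].mean(1).astype(int),im[120,360:400].mean(1).astype(int),((at(c,[(240,120),(260,120),(370,120),(390,120)],.081,W)-D)@v)*1000)
E
```

```text
290
r-b [ -5  -6  -6  -4   0  17  67 135 185 204 207 208 209 209 209 209 209 211 211 211 210 212 210 208 213 213 205 171  93   4 -59 -83 -97 -99 -90 -83 -83 -82]
far [105 107 107 107 106 107 104 107 108 106 107 107 107 106 105 112 132 163 188 201 205 207 207 209 208 207 207 208 208 208 215 223 229 232 232 232 229 219 207
 210 221 228 233 233 233 233 233 232 234 233]
335
r-b [ -2  -4  -5  -5  -1  15  48  96 150 187 197 200 203 201 201 200 199 195 196 201 200 202 194 202 197 185 147  96  50  10 -29 -60 -78 -80 -78 -80 -80 -80]
far [106 105 105 106 107 108 108 106 107 107 107 107 109 107 106 113 135 170 197 213 214 210 208 208 209 211 216 223 229 231 229 226 224 222 223 221 216 207 202
 206 214 222 223 224 223 224 226 226 225 227]
355
r-b [ -5  -5  -4  -2   2  17  50  96 150 186 199 198 200 201 202 200 195 197 198 195 200 200 202 201 203 194 162 102  30 -33 -70 -80 -82 -82 -81 -79 -82 -81]
far [107 105 106 104 105 105 106 108 111 115 121 123 125 125 127 128 147 174 200 212 212 211 207 208 210 211 210 208 206 202 203 202 202 203 204 210 209 205 202
 204 211 216 219 219 220 221 224 225 225 226]
[10, 15, 20, 25, 30, 35, 40, 45, 50, 55] [65.9 63.  60.1 57.2 54.3 51.4 48.5 45.5 42.6 39.6]
[170, 175, 180, 185, 190, 195, 200, 205] [-31.4 -34.7 -38.  -41.3 -44.6 -47.9 -51.3 -54.7]
across row 120 [ 71  75  92 137 182 199 202 203 203 202 202 202 203 203 203 202 203 202 197 189 190 204 216 217 217 218 217 218 217 218 222 231 241 246 246 245 241 238 238
 236] [218 226 235 242 245 246 247 247 246 245 241 240 248 253 253 253 253 253 253 253 253 253 253 253 253 253 253 253 253 253 253 253 253 253 253 253 253 250 226
 169] [ 50.   37.1 -33.  -45.8]
```

```bash

python3 -m handwheel '[[[0.06,0.001,0,0,1],[0.1,0,0,0,1],[0.1,0,0.04,0,1],[0.047,0,0.1,0,1],[0,0,0.12,0,1],[0,0,0.12,0,1],[0,0,0.08,0,1],[0,0,0.04,0,1]]]' 8 | grep -E 'force|ee_pos|width'
python3 -m handwheel '[[[0,0,0.012,0,1],[0,0,0.005,0,1],[0,0,0,0,0.85],[0,0,0,0,0.78],[0,0,0,0,0.74],[0,0,0,0,0.72],[0,0,0,0,0.6],[0,0,0,0,0.6]]]' 6 | grep -E 'force|ee_pos|width'
python3 -c "
from h import *
goal(.5486,-.2778,.0785,-.0726)"
python3 -m handwheel '[[[0,0,0,0,0.6],[-0.004,0,0,0,0.6],[-0.004,0,0,0,0.6],[-0.004,0,0,0,0.6],[-0.004,0,0,0,0.6],[0,0,0,0,0.6],[0,0,0,0,0.6],[0,0,0,0,0.6]]]' 6 | grep -E 'force|ee_pos|width'
python3 -c "
from h import *
goal(.5486,-.2778,.0785,-.0726)"
```

```text
ee_pos: [0.5538, -0.2779, 0.2392]
contact_force: [-0.3, 0.3, -0.5]
grip_width: 0.0918
grasp_force: 0.0
ee_pos: [0.5537, -0.2783, 0.238]
contact_force: [-0.7, 0.5, 3.8]
grip_width: 0.0659
grasp_force: 6.0
t30.60 g [ 0.5538 -0.2784  0.0788] yaw 3.0673 tilt [ 0.0005 -0.0004] | d mm [-5.2  0.6 -0.3] units [-0.021 -0.001  0.001] spin -0.0003 rad 0.002 q [-0.59  0.68  1.45 -0.    1.01  1.06] F [-0.7  0.5  3.8] w 0.0659 gf 6.0
ee_pos: [0.5498, -0.2781, 0.238]
contact_force: [1.6, 0.2, 5.9]
grip_width: 0.0655
grasp_force: 6.0
t31.40 g [ 0.5499 -0.2782  0.0788] yaw 3.0673 tilt [ 0.001  -0.0007] | d mm [-1.3  0.4 -0.3] units [-0.005 -0.001  0.001] spin -0.0003 rad 0.002 q [-0.59  0.67  1.46 -0.    1.01  1.05] F [1.6 0.2 5.9] w 0.0655 gf 6.0
```

Release, retreat and measure again.

```bash

python3 -m handwheel '[[[0,0,0,0,0.73],[0,0,0,0,0.75],[0,0,0,0,0.8],[0,0,0,0,0.9],[0,0,0,0,1],[0,0,0,0,1],[0,0,0,0,1],[0,0,0,0,1]]]' 4 | grep -E 'force|ee_pos|width'
python3 -m handwheel '[[[0,0,-0.06,0,1],[0,0,-0.1,0,1],[0,0,-0.1,0,1],[0,0,-0.1,0,1],[-0.03,0,-0.1,0,1],[-0.08,0,-0.06,0,1],[-0.12,0,0,0,1],[-0.06,0,0,0,1]]]' 4 | grep -E 'force|ee_pos|width'
python3 - <<'E'
from h import *
np.set_printoptions(precision=1,suppress=True,linewidth=160)
vision.read_camera("top")
o=get_obs();M=np.eye(4);M[:3,:3]=R.from_rotvec(o["eef_rot"]).as_matrix();M[:3,3]=o["ee_pos"];c=vision.read_camera("wrist");W=M@np.array(c["tool_from_camera"]);pickle.dump((dict(c),W),open("pics/w8.pkl","wb"))
yw=-.0726;u=np.array([np.cos(yw),np.sin(yw),0]);v=np.array([-np.sin(yw),np.cos(yw),0]);D=np.array([.5486,-.2778,0])
im=c["img"].astype(float);s=im[...,2]-im[...,0]
R_=[];F=[];I=[]
for x in range(285,360,10):
    k=np.where(s[140:230,x]>110)[0]+140; R_.append((x,k.max()+.5)); I.append((x,k.min()-.5))
    w=im[5:70,x].mean(1); F.append((x,5+np.argmax(w>(w[:5].mean()+200)/2)-.5))
for n,p,z in(("rail end",R_,.083),("rail inner",I,.083),("far",F,.081)):
    q=at(c,p,z,W)-D; k=np.polyfit(q@v,q@u,1); print(n,q@u*1000,"skew deg",np.degrees(k[0]))
y=int(np.mean([p[1] for p in R_])-10);k=np.where(s[y]>110)[0];k=k[(k>200)&(k<440)];print("rail lateral",((at(c,[(k.min()-.5,y),(k.max()+.5,y)],.083,W)-D)@v)*1000)
E
```

```text
ee_pos: [0.5496, -0.278, 0.2375]
contact_force: [-0.2, -0.5, -0.6]
grip_width: 0.0917
grasp_force: 0.0
ee_pos: [0.4757, -0.2723, 0.3682]
contact_force: [0.2, 0.4, 0.5]
grip_width: 0.092
grasp_force: 0.0
rail end [-51.4 -51.4 -51.5 -51.5 -50.8 -50.9 -50.9 -50.9] skew deg -0.8977655024483528
rail inner [-25.1 -37.5 -37.5 -37.5 -38.2 -38.2 -38.2 -38.2] skew deg 10.27796034773815
far [53.6 53.5 52.9 52.9 53.4 53.4 53.4 53.5] skew deg -0.09755353755200939
rail lateral [ 32.2 -33.1]
```

```bash
python3 -c "
from h import *
print(get_obs()['t'],ticket.job_done())"
```

```text
the job is handed in; nothing more can be done
33.1 None
```

The job is handed in at 33.1 s: the orange-railed plate was leaned on the yellow rest and let go, then taken by its long sides and laid flat on the dish, about 1 mm off centre and square to within about 1° by the wrist camera; I first set it down about 4 mm too far back and slid it into place. I did not re-image the rack, bottle or dish stack at the end.

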